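# Present a pipe fitting to the inspection camera

## Robot

A 6-joint arm with a two-finger parallel gripper is mounted at the origin on a cart in front of the work surface, level with it; the furniture and walls round the work are solid. World frame = base frame: x ahead of the robot, y to its left, z up, the work surface at z = 0. Lengths are in mm, angles in rad, forces in N, time in s.
With the tool pointing down it reaches from about 275 to 750 mm from the base axis. Payload 10.2 kg.
Tool frame: the origin (TCP) lies at the very end of the fingers, on their centre line; the grasp point (between the pads) lies 19 mm behind it; z points along the fingers, y is the line along which they close (so a half turn about z gives the same grasp; the last joint's range is limited). The gripper opens to 85 mm and grips with 20 to 120 N. Pads are 22 mm wide; open, the fingers measure 114 mm over their backs; the gripper's body (76 mm by 85 mm) begins 54 mm behind the grasp point. The pads swing forward as they close: fully open they stand 13 mm farther back than shut.
Start: joints at [0.994, 0.313, 1.498, -0, 1.331, -0.223], TCP at [181.907, 492.485, 231.294] pointing down, gripper open.
Joint ranges: [-2.94, 2.94], [-0.97, 2.17], [0.19, 2.56], [-1.23, 4.37], [0.02, 3.11], [-2.88, 2.88]. Speed limits (rad/s): [2.39, 2.39, 3.01, 3.14, 3.14, 3.14].

## Interface

Orientations are given as a unit quaternion [w, x, y, z].
In Python, from rig import * gives the robot as it stands. The module is installed in compiled form; this text tells all that it offers.
- The arm moves only by the shell command python3 -m crank 'ROWS' [FORCE]. ROWS is JSON, a list that holds one entry, the list of rows, each a list of 7 numbers: the shift along the tool's x, y, z in units of 25 mm (1.0 is 25 mm), then the turn, a rotation vector about the tool's x, y, z in units of 8 degrees (1.0 is 8 degrees), then the finger opening in mm, from 0 to 85.4. A call has exactly 8 rows; each row shifts and turns the commanded pose from where the row before left it, along the tool's axes as they then stand; what a row does not reach is not made up. A row lasts 1/10 s, in which the tool goes at most 50 mm and 8.59 degrees, less where a joint would pass 70% of its speed; a pose out of reach is approached as far as the arm can. A call is refused whole if a number of a shift passes 1 or a number of a turn 1, either way. A call with a gripper value outside its range is refused whole. The fingers move at their own pace and stop on an object; FORCE is the grip in N (left out, the last holds). Time passes only in rows, so rows that do not move let the fingers close, or fill a call up. It gives the time, the measured TCP pose, the force, the opening and the grip force at its end, in the units of the state.
- sense(): the state, without advancing time (a new reading comes with each control period).
- capture(name): name is "scene" or "top"; returns the picture (480x640x3 uint8, blue, green, red); there is no depth.
- camera_model(name): a dict with "fx", "fy", "cx", "cy" (pixels), "world_from_camera" (4x4, takes a point from camera to world coordinates). Camera axes: x right, y up, looking along -z (the intrinsics and any distortion apply to the point x, -y, -z); pixel columns grow to the right and rows downward; lengths in mm; the calibration is good to about 2 mm. A picture is of the moment at which its call begins. camera_model takes no time and is no camera call.
- finish_job(): hands the job in; it is judged then, once.
The state is a dict: "time_s": time; "joints": joint angles; "dq": joint speeds; "tau": joint torques, N m; "eef_pos": TCP position; "ee_rot": TCP orientation; "force": force on the tool from outside, world axes, zero at the start; "wrist_torque": the same for the moment, N m; "grip_width": opening from 0.0 (shut) to 1.0 (fully open); "grip_force": force on a finger pad.
Only numpy, scipy, OpenCV 4.12 (cv2) and the standard library are available. Lean on these libraries where they do the work, as an engineer would, in place of code of your own. Each camera call takes 0.05 s, during which the arm holds its last target. There are 200 camera calls.

## Task

First slide the inspection camera along its rail, by the orange grip on its top, until it is fully home against the red stop. Then pick the short dark pipe fitting off the bench and present it to the camera: hold it level in the air, one end of its straight pipe (either will do) pointing straight at the lens, centred on the lens and about 5 cm in front of its glass. Finish while still holding it there, without letting the fitting touch the camera or its stand, and leave the sprocket, the roller bracket and the tin where they are.

Things in the scene. Friction and masses are not known exactly. Their poses are not given: they have to be found in the camera images.
- stand: Fixed stand: grey base plate 90 x 250 x 12 mm on the bench; a steel rail along its y with an end block at each end, tops 48 mm above the bench: the one at -y is red (the stop), the other dark. The camera looks to the stand's -x, roughly towards the robot. Origin: underside centre of the plate, on the bench. Place and yaw vary.
- carriage (a joint): Travel of the camera carriage, m: 0 = at the dark end, 0.14 = fully home against the red stop; grows along the stand's -y. About 4 N of friction, stays where left. The 75 x 66 mm carriage carries on a post a black camera, 64 x 52 x 50 mm, top 145 mm above the bench, with a round lens (42 mm across) looking along the stand's -x.
- grip (a point): Orange grip standing on top of the camera, moving with it: 44 mm along the stand's x, 14 mm thick along the stand's y (pinch it across this), from 145 to 180 mm above the bench. The point is on its middle plane, 168 mm above the bench. Axes as the stand's.
- lens (a point): Centre of the lens glass, front of the camera, moving with it; 120 mm above the bench, 55 mm from the grip along the stand's -x. Axes as the stand's: the camera looks along this point's -x.
- pipe: Pipe fitting, dark iron, loose, 0.3 to 0.5 kg: a straight pipe, diameter 27 mm, 150 mm long, axis along its y and 22 mm above the bench. A set-screw collar (45 mm across, y = +21 to +55 mm) and a tee (45 mm across, y = -64 to -30, branch towards +x) leave 51 mm of bare pipe between them to grasp. Origin: on the bench, 10 mm beside the axis (axis at x = -10, z = 22 mm).
- pipe_mid (a point): Middle of the bare pipe between tee and collar, on the pipe's axis; near the centre of mass, the place to grasp. Axes as pipe.
- pipe_tee_end (a point): Centre of the pipe's end face beside the tee, at y = -75 mm of pipe. Axes as pipe.
- pipe_collar_end (a point): Centre of the pipe's other end face, beside the collar with the set screw, at y = +75 mm of pipe. Axes as pipe.
- sprocket: Dark chain sprocket lying flat, 75 mm across, 22 mm high, loose; to be left alone. Origin under its centre.
- roller_bracket: Bright U bracket with a dark roller in it, 39 x 80 x 50 mm, loose; to be left alone. Origin under its centre.
- tin: Grey open tin, 69 mm across, 95 mm high, loose; to be left alone. Origin under its centre.

How it is judged:
By the outcome, as a careful person would: the job done as asked, in the order asked, and still so for the second after the job is handed in, while the arm keeps its last pose, push and grip.
It also fails if it takes over 51 s, if anything falls off the work surface, if the arm or the gripper's body presses on something with over 40 N, if the wrist force passes 120 N, or if a joint passes its speed limit or range.

## Working session

There is one attempt and no reset: what is moved stays moved. The work goes in short steps, Python scripts to look and compute and a shell command to move; the robot and the scene stay as the last step left them, time stands still between calls to the robot, and variables do not carry over. Pictures are saved under pics/ and viewed, at most 10 in all, crops included, and the job is handed in when it is done.

```bash
mkdir -p pics
python3 - <<'E'
from rig import *
import cv2
for n in("scene","top"):
    cv2.imwrite(f"pics/{n}0.png",capture(n)); m=camera_model(n); print(n,{k:(v if k!="world_from_camera" else [[round(float(x),3) for x in r] for r in v]) for k,v in m.items()})
print(sense())
E
```

```text
scene {'fx': 492.4574699662828, 'fy': 492.4574699662828, 'cx': 328.9196115106542, 'cy': 244.82269462532406, 'world_from_camera': [[0.755, 0.392, -0.525, -122.339], [-0.655, 0.467, -0.594, -772.544], [0.013, 0.793, 0.609, 871.439], [0.0, 0.0, 0.0, 1.0]]}
top {'fx': 565.834450037535, 'fy': 565.834450037535, 'cx': 320.4866931907295, 'cy': 242.78842465098793, 'world_from_camera': [[-0.008, 0.994, -0.113, 323.162], [-1.0, -0.007, 0.011, -46.902], [0.01, 0.113, 0.994, 1615.309], [0.0, 0.0, 0.0, 1.0]]}
{'time_s': 0.1, 'joints': array([ 9.93589810e-01,  3.13414241e-01,  1.49837552e+00,  1.28708247e-05,
        1.33098501e+00, -2.23380284e-01]), 'dq': array([-0.00041159, -0.00073903, -0.00365012,  0.00140119, -0.00140825,
        0.00031955]), 'tau': array([ 2.90971198e-03, -4.12902117e+01, -2.60144895e+01, -1.68346173e-04,
        3.05126508e-03, -1.20607115e-05]), 'eef_pos': array([181.77679069, 492.28089121, 230.77654293]), 'ee_rot': array([-2.36083852e-04,  1.75993192e-01,  9.84391206e-01, -5.41895038e-04]), 'force': array([-0.06291733, -0.12286085, -0.03526449]), 'wrist_torque': array([0.02657327, 0.00823568, 0.00325641]), 'grip_force': 0.0, 'grip_width': 1.0066851099781502}
```

View pics/scene0.png

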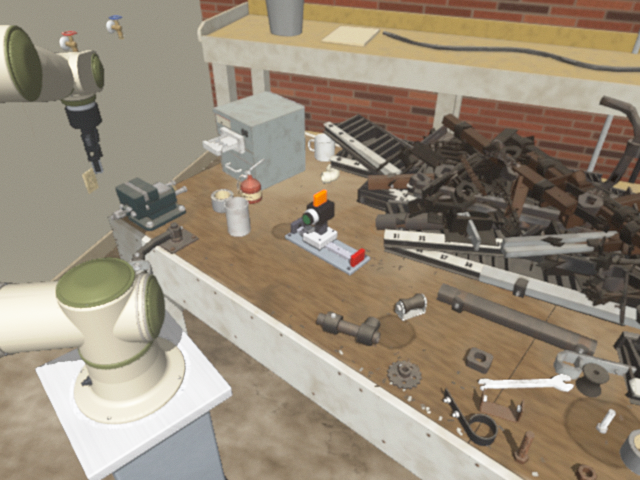

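View pics/top0.png

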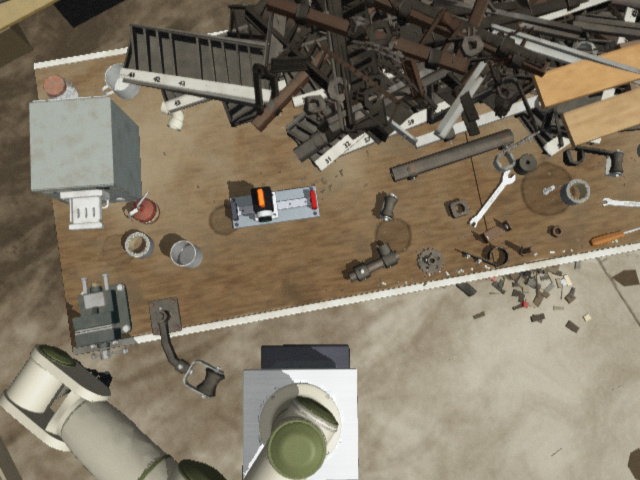

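The scene view shows the stand near (327,240), the red stop at (358,257), the orange grip at (321,199) and the pipe at (348,328). In the top view the stand is at (275,207), the grip at (262,198), the red stop at (314,200) and the pipe at (372,262), with its tee end at the upper right. I'll zoom in next.

Run:
```python
import cv2,numpy as np
s=cv2.imread("pics/scene0.png");t=cv2.imread("pics/top0.png")
def c(i,x,y,w=100,h=75): 
    o=cv2.resize(i[y:y+h,x:x+w],(400,300),interpolation=cv2.INTER_CUBIC)
    for k in range(0,w,10):
        cv2.line(o,(k*4,0),(k*4,6 if k%50 else 14),(0,255,255),1)
    for k in range(0,h,10): cv2.line(o,(0,k*4),(6,k*4),(0,255,255),1)
    return o
o=np.vstack([np.hstack([c(t,225,170),c(t,335,225)]),np.hstack([c(s,280,188,108,81),c(s,300,290)])])
cv2.imwrite("pics/z0.png",o)
```

```text
(no output)
```

View pics/z0.png

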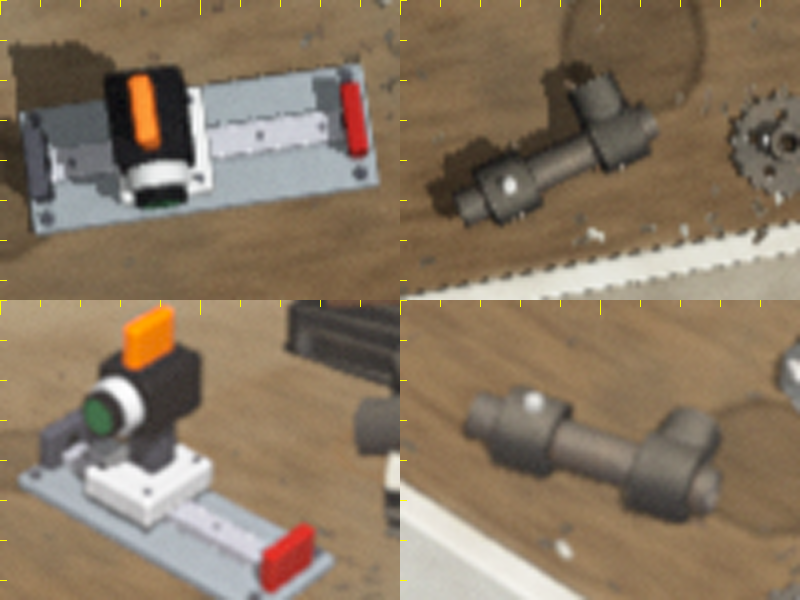

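The tiles show the plate corners, the grip top and both pipe ends clearly. The camera looks towards the robot, and the pipe's collar end is at the left in both views. I'll now back-project.

```bash
cat > h.py <<'E'
import numpy as np
from rig import *
from scipy.spatial.transform import Rotation as R
def at(n,u,v,z):
    m=camera_model(n);T=np.array(m["world_from_camera"])
    d=T[:3,:3]@[(u-m["cx"])/m["fx"],-(v-m["cy"])/m["fy"],-1]
    return T[:3,3]+d*(z-T[2,3])/d[2]
def proj(n,p):
    m=camera_model(n);T=np.array(m["world_from_camera"])
    c=T[:3,:3].T@(np.array(p)-T[:3,3]);return np.array([m["cx"]+m["fx"]*c[0]/-c[2],m["cy"]-m["fy"]*c[1]/-c[2]])
def rot():
    w,x,y,z=sense()["ee_rot"];return R.from_quat([x,y,z,w])
def go(target,Rt=None):
    "remaining move in tool axes/units"
    s=sense();r=rot();print("t",round(s["time_s"],2),"pos",np.round(s["eef_pos"],1),"z",np.round(r.as_matrix()[:,2],3),"y",np.round(r.as_matrix()[:,1],3))
    print("shift units",np.round(r.inv().apply(np.array(target)-s["eef_pos"])/25,2), "turn units",None if Rt is None else np.round((r.inv()*Rt).as_rotvec(degrees=True)/8,2))
E
python3 - <<'E'
from h import *
np.set_printoptions(precision=1,suppress=True)
def T(x,y,ox,oy,k=4): return ((x+.5)/k-.5+ox,(y+.5)/k-.5+oy)
t=lambda x,y,z:at("top",*T(x,y,225,170),z)
P=[t(22,113,12),t(363,65,12),t(378,186,12),t(35,233,12)]
print("plate",np.array(P), np.mean(P,0))
k=400/108
s=lambda x,y,z:at("scene",*T(x,y,280,188,k),z)
print("scene left,right corner",s(20,180,12),s(332,262,12))
# grip top
print("grip top",t(144,110,180)); print("grip scene top mid",s(148,14,180))
print("red top-face", t(355,118,48), "dark",t(35,155,48))
p=lambda x,y,z:at("top",*T(x,y,335,225),z)
q=lambda x,y,z:at("scene",*T(x,y,300,290),z)
for a,b in(((64,208),(76,114)),((252,120),(308,195))): print("pipe",p(*a,22),q(*b,22))
a,b=p(64,208,22),p(252,120,22);print(np.linalg.norm(a-b))
E
```

```text
plate [[636.5 194.3  12. ]
 [670.2 -50.8  12. ]
 [581.8 -61.   12. ]
 [549.5 184.2  12. ]] [609.5  66.7  12. ]
scene left,right corner [547.1 179.   12. ] [663.7 -53.   12. ]
grip top [605.2  90.7 180. ]
grip scene top mid [608.5  95.2 180. ]
red top-face [624.5 -44.8  48. ] dark [599.5 179.5  48. ]
pipe [ 407.2 -148.2   22. ] [ 404.3 -144.2   22. ]
pipe [ 468.5 -282.3   22. ] [ 464.3 -277.8   22. ]
147.34952593318482
```

```bash
cat >> h.py <<'E'
yaw=np.arctan2(33,245.1); sx=np.array([np.cos(yaw),np.sin(yaw),0]); sy=np.array([-np.sin(yaw),np.cos(yaw),0])
def down(y): # tool down with closing axis y
    y=np.array(y);z=np.array([0,0,-1.]);return R.from_matrix(np.c_[np.cross(y,z),y,z])
RG=down(sy)
E
python3 -c "
from h import *
go([607,93,210],RG)"
```

```text
t 0.1 pos [181.8 492.3 230.8] z [-0.001 -0.001 -1.   ] y [ 0.346  0.938 -0.001]
shift units [-21.49  -9.09   0.84] turn units [-0.01 -0.   -3.49]
```

```bash
python3 -m crank '[[[0,0,0,0,0,-0.44,85],[0,0,0,0,0,-0.44,85],[0,0,0,0,0,-0.44,85],[0,0,0,0,0,-0.44,85],[0,0,0,0,0,-0.44,85],[0,0,0,0,0,-0.44,85],[0,0,0,0,0,-0.43,85],[0,0,0,0,0,-0.42,85]]]' 40
python3 -c "
from h import *
go([607,93,210],RG)"
```

```text
time_s: 0.9
eef_pos: [181.8, 492.3, 230.9]
ee_rot: [-0.0, -0.068, 0.998, -0.0]
force: [-0.4, 0.3, -0.5]
grip_width: 0.997
grip_force: 0.0
t 0.9 pos [181.8 492.3 230.9] z [-0.    -0.001 -1.   ] y [-0.136  0.991 -0.001]
shift units [-14.69 -18.13   0.84] turn units [-0.   -0.    0.02]
```

```bash
python3 -m crank '[[[-0.7,-0.9,0,0,0,0,60],[-0.7,-0.9,0,0,0,0,60],[-0.7,-0.9,0,0,0,0,60],[-0.7,-0.9,0,0,0,0,60],[-0.7,-0.9,0,0,0,0,60],[-0.7,-0.9,0,0,0,0,60],[-0.7,-0.9,0,0,0,0,60],[-0.7,-0.9,0,0,0,0,60]]]'
python3 -m crank '[[[-0.7,-0.85,0,0,0,0,60],[-0.7,-0.85,0,0,0,0,60],[-0.7,-0.85,0,0,0,0,60],[-0.7,-0.85,0,0,0,0,60],[-0.7,-0.85,0,0,0,0,60],[-0.7,-0.85,0,0,0,0,60],[-0.7,-0.85,0,0,0,0,60],[-0.7,-0.85,0,0,0,0,60]]]'
python3 -m crank '[[[-0.7,-0.8,0.15,0,0,0,60],[-0.7,-0.8,0.15,0,0,0,60],[-0.7,-0.8,0.15,0,0,0,60],[-0.7,-0.8,0.15,0,0,0,60],[-0.35,-0.4,0.1,0,0,0,60],[-0.35,-0.4,0.1,0,0,0,60],[0,0,0,0,0,0,60],[0,0,0,0,0,0,60]]]'
python3 -c "
from h import *
import cv2
go([607,93,152],RG)
s=capture('scene');t=capture('top')
z=lambda i,x,y:cv2.resize(i[y:y+120,x:x+80],(400,600),interpolation=cv2.INTER_CUBIC)
cv2.imwrite('pics/g1.png',np.hstack([z(s,285,150),z(t,225,140)]))"
```

```text
time_s: 1.7
eef_pos: [345.2, 331.7, 231.1]
ee_rot: [-0.0, -0.067, 0.998, -0.0]
force: [0.6, 1.1, -0.7]
grip_width: 0.699
grip_force: 0.0
time_s: 2.5
eef_pos: [506.6, 182.0, 231.0]
ee_rot: [-0.0, -0.067, 0.998, -0.0]
force: [0.2, -0.1, 0.3]
grip_width: 0.7
grip_force: 0.0
time_s: 3.3
eef_pos: [605.7, 96.0, 211.3]
ee_rot: [-0.0, -0.067, 0.998, 0.0]
force: [0.2, 0.7, 0.1]
grip_width: 0.699
grip_force: 0.0
t 3.3 pos [605.7  96.  211.3] z [-0.  0. -1.] y [-0.134  0.991  0.   ]
shift units [-0.04 -0.12  2.37] turn units [ 0. -0.  0.]
```

View pics/g1.png

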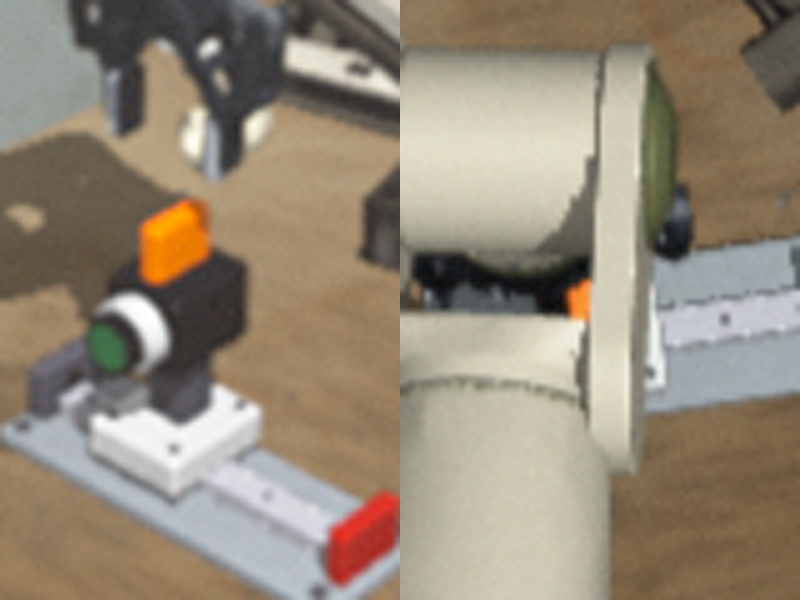

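The scene tile shows the open fingers at (122,130) and (215,170), straddling the orange grip at (175,235) from above, so I can descend.

```bash
python3 -m crank '[[[0,-0.1,0.5,0,0,0,60],[0,0,0.5,0,0,0,60],[0,0,0.5,0,0,0,60],[0,0,0.5,0,0,0,60],[0,0,0.37,0,0,0,60],[0,0,0,0,0,0,10],[0,0,0,0,0,0,5],[0,0,0,0,0,0,5]]]' 40
python3 -m crank '[[[0,0,0,0,0,0,5],[0,0,0,0,0,0,5],[0,0,0,0,0,0,5],[0,0,0,0,0,0,5],[0,0,0,0,0,0,5],[0,0,0,0,0,0,5],[0,0,0,0,0,0,5],[0,0,0,0,0,0,5]]]' 40
```

```text
time_s: 4.2
eef_pos: [606.7, 93.0, 152.7]
ee_rot: [0.001, -0.067, 0.998, 0.0]
force: [-0.7, 6.2, 4.5]
grip_width: 0.195
grip_force: 5.0
time_s: 5.0
eef_pos: [606.7, 93.1, 152.8]
ee_rot: [0.001, -0.067, 0.998, 0.0]
force: [0.2, 1.4, 6.0]
grip_width: 0.158
grip_force: 41.2
```

```bash
python3 -m crank '[[[0,-0.4,0,0,0,0,5],[0,-0.4,0,0,0,0,5],[0,-0.4,0,0,0,0,5],[0,-0.4,0,0,0,0,5],[0,-0.4,0,0,0,0,5],[0,-0.4,0,0,0,0,5],[0,-0.4,0,0,0,0,5],[0,-0.4,0,0,0,0,5]]]' 50
python3 -m crank '[[[0,-0.1,0,0,0,0,5],[0,-0.1,0,0,0,0,5],[0,-0.1,0,0,0,0,5],[0,-0.1,0,0,0,0,5],[0,0,0,0,0,0,5],[0,0,0,0,0,0,5],[0,0,0,0,0,0,5],[0,0,0,0,0,0,5]]]'
python3 -c "
from h import *
print(sense()['force']@sx, sense()['force']@sy)
go([607,93,152],RG)"
```

```text
time_s: 5.8
eef_pos: [617.5, 14.0, 152.9]
ee_rot: [0.001, -0.067, 0.998, 0.0]
force: [1.1, 4.7, 4.4]
grip_width: 0.158
grip_force: 49.4
time_s: 6.6
eef_pos: [618.9, 3.9, 152.9]
ee_rot: [0.001, -0.067, 0.998, -0.0]
force: [1.1, 2.9, 4.2]
grip_width: 0.152
grip_force: 49.4
1.5147106246447821 2.7603493393307468
t 6.6 pos [618.9   3.9 152.9] z [ 0.002 -0.    -1.   ] y [-0.133  0.991 -0.   ]
shift units [-0.    3.6   0.03] turn units [-0.    0.02 -0.  ]
```

Almost there. I'll creep in until the force rises.

```bash
python3 -m crank '[[[0,-0.1,0,0,0,0,5],[0,-0.1,0,0,0,0,5],[0,0,0,0,0,0,5],[0,0,0,0,0,0,5],[0,0,0,0,0,0,5],[0,0,0,0,0,0,5],[0,0,0,0,0,0,5],[0,0,0,0,0,0,5]]]'
python3 -m crank '[[[0,-0.08,0,0,0,0,5],[0,-0.08,0,0,0,0,5],[0,0,0,0,0,0,5],[0,0,0,0,0,0,5],[0,0,0,0,0,0,5],[0,0,0,0,0,0,5],[0,0,0,0,0,0,5],[0,0,0,0,0,0,5]]]'
```

```text
time_s: 7.4
eef_pos: [619.3, 1.1, 152.9]
ee_rot: [0.001, -0.067, 0.998, 0.002]
force: [-0.1, 11.7, 7.3]
grip_width: 0.157
grip_force: 49.7
time_s: 8.2
eef_pos: [619.3, 1.0, 152.8]
ee_rot: [0.0, -0.068, 0.998, 0.005]
force: [-2.1, 31.8, 9.2]
grip_width: 0.154
grip_force: 50.3
```

```bash
python3 -m crank '[[[0,0,0,0,0,0,50],[0,0,0,0,0,0,50],[0,0,0,0,0,0,50],[0,0,0,0,0,0,50],[0,0,-0.5,0,0,0,50],[0,0,-0.8,0,0,0,50],[0,0,-1,0,0,0,50],[0,0,-0.7,0,0,0,50]]]'
python3 -c "
from h import *
d=np.array([60.7,-133.8,0]);d/=np.linalg.norm(d)
go([437.9,-217.2,120],down([-d[1],d[0],0]))"
```

```text
time_s: 9.0
eef_pos: [619.9, -5.5, 229.8]
ee_rot: [0.001, -0.067, 0.998, -0.0]
force: [0.4, -0.2, -0.4]
grip_width: 0.586
grip_force: 0.0
t 9.0 pos [619.9  -5.5 229.8] z [ 0.002 -0.001 -1.   ] y [-0.133  0.991 -0.001]
shift units [ 8.35 -7.42  4.38] turn units [0.01 0.02 9.15]
```

```bash
python3 -m crank '[[[1,-0.93,0,0,0,0,70],[1,-0.93,0,0,0,0,70],[1,-0.93,0,0,0,0,70],[1,-0.93,0,0,0,0,70],[1,-0.93,0,0,0,0,70],[1,-0.93,0,0,0,0,70],[1,-0.93,0,0,0,0,70],[1,-0.9,0,0,0,0,70]]]'
python3 -m crank '[[[0.3,0,0,0,0,1,70],[0,0,0,0,0,1,70],[0,0,0,0,0,1,70],[0,0,0,0,0,1,70],[0,0,0,0,0,1,70],[0,0,0,0,0,1,70],[0,0,0,0,0,1,70],[0,0,0,0,0,1,70]]]'
python3 -m crank '[[[0,0,0.8,0,0,1,70],[0,0,0.8,0,0,0.15,70],[0,0,0.8,0,0,0,70],[0,0,0.8,0,0,0,70],[0,0,0.4,0,0,0,70],[0,0,0.2,0,0,0,70],[0,0,0,0,0,0,70],[0,0,0,0,0,0,70]]]'
python3 -c "
from h import *
import cv2
d=np.array([60.7,-133.8,0]);d/=np.linalg.norm(d)
go([437.9,-217.2,5],down([-d[1],d[0],0]))
s=capture('scene');cv2.imwrite('pics/s2raw.png',s)
o=cv2.resize(s[180:380,270:470],(600,600),interpolation=cv2.INTER_CUBIC)
for z in(120,22):
  u=(proj('scene',[437.9,-217.2,z])-[270,180]+.5)*3-.5;cv2.circle(o,tuple(int(round(a)) for a in u),4,(0,255,0),1)
cv2.imwrite('pics/s2.png',o)"
```

```text
time_s: 9.8
eef_pos: [445.1, -216.6, 228.1]
ee_rot: [0.0, -0.067, 0.998, -0.001]
force: [0.1, -1.3, 0.4]
grip_width: 0.818
grip_force: 0.0
time_s: 10.6
eef_pos: [438.6, -216.7, 228.1]
ee_rot: [0.001, 0.475, 0.88, -0.0]
force: [-0.8, 0.9, 0.2]
grip_width: 0.817
grip_force: 0.0
time_s: 11.4
eef_pos: [438.9, -216.8, 132.9]
ee_rot: [0.001, 0.541, 0.841, -0.0]
force: [-0.1, -0.5, 0.2]
grip_width: 0.82
grip_force: 0.0
t 11.4 pos [ 438.9 -216.8  132.9] z [ 0.001 -0.001 -1.   ] y [0.91  0.414 0.001]
shift units [ 0.01 -0.05  5.12] turn units [0.   0.01 0.01]
```

View pics/s2.png

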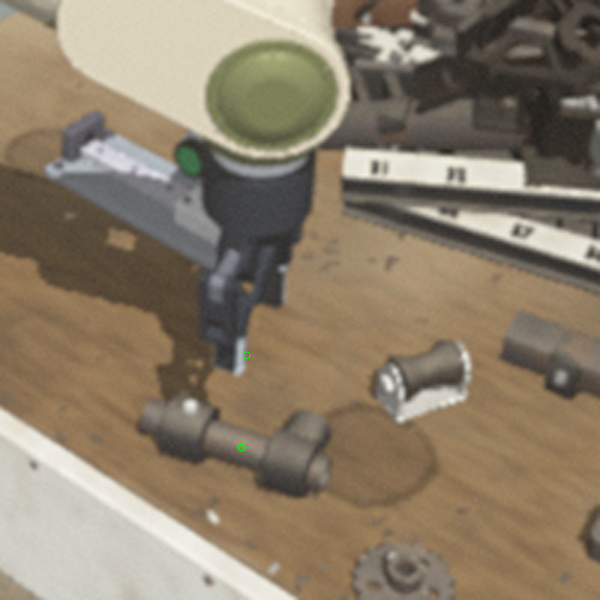

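The scene crop shows the bare pipe's middle at about (237,446), matching the projected target. The roller bracket and the sprocket are clear of the fingers, so I'll descend and grip.

```bash
python3 -m crank '[[[0,-0.04,1,0,0,0,70],[0,0,1,0,0,0,70],[0,0,0.9,0,0,0,70],[0,0,0.8,0,0,0,70],[0,0,0.7,0,0,0,70],[0,0,0.5,0,0,0,70],[0,0,0.2,0,0,0,70],[0,0,0,0,0,0,70]]]'
python3 -m crank '[[[0,0,0,0,0,0,15],[0,0,0,0,0,0,15],[0,0,0,0,0,0,15],[0,0,0,0,0,0,15],[0,0,0,0,0,0,15],[0,0,0,0,0,0,15],[0,0,0,0,0,0,15],[0,0,0,0,0,0,15]]]' 90
```

```text
time_s: 12.25
eef_pos: [437.7, -216.9, 4.5]
ee_rot: [-0.0, 0.541, 0.841, 0.0]
force: [-0.4, -0.4, 0.9]
grip_width: 0.82
grip_force: 0.0
time_s: 13.05
eef_pos: [438.1, -217.1, 5.4]
ee_rot: [0.001, 0.541, 0.841, -0.0]
force: [0.0, 1.8, 7.4]
grip_width: 0.286
grip_force: 87.9
```

```bash
python3 -m crank '[[[0,0,-0.3,0,0,0,15],[0,0,-0.6,0,0,0,15],[0,0,-0.8,0,0,0,15],[0,0,-0.8,0,0,0,15],[0,0,-0.8,0,0,0,15],[0,0,-0.6,0,0,0,15],[0,0,-0.2,0,0,0,15],[0,0,0,0,0,0,15]]]'
python3 -m crank '[[[0,0,0,0,0,-0.4,15],[0,0,0,0,0,-0.6,15],[0,0,0,0,0,-0.6,15],[0,0,0,0,0,-0.6,15],[0,0,0,0,0,-0.6,15],[0,0,0,0,0,-0.6,15],[0,0,0,0,0,-0.6,15],[0,0,0,0,0,-0.6,15]]]'
python3 -m crank '[[[0,0,0,0,0,-0.7,15],[0,0,0,0,0,-0.7,15],[0,0,0,0,0,-0.7,15],[0,0,0,0,0,-0.7,15],[0,0,0,0,0,-0.7,15],[0,0,0,0,0,-0.7,15],[0,0,0,0,0,-0.37,15],[0,0,0,0,0,0,15]]]'
python3 -c "
from h import *
import cv2
go([440,-27,101],RG)
for n in('scene','top'):cv2.imwrite(f'pics/{n}3.png',capture(n))
s=cv2.imread('pics/scene3.png');t=cv2.imread('pics/top3.png')
o=np.hstack([cv2.resize(s[190:390,280:413],(399,600),interpolation=cv2.INTER_CUBIC),cv2.resize(t[170:300,310:396][:, :],(397,600),interpolation=cv2.INTER_CUBIC)])
o=np.hstack([cv2.resize(s[190:390,280:413],(399,600),interpolation=cv2.INTER_CUBIC),cv2.resize(t[150:300,250:350],(400,600),interpolation=cv2.INTER_CUBIC)])
cv2.imwrite('pics/z3.png',o)"
```

```text
time_s: 13.85
eef_pos: [437.6, -216.8, 107.4]
ee_rot: [0.0, 0.541, 0.841, -0.0]
force: [0.2, 0.5, -3.0]
grip_width: 0.288
grip_force: 89.0
time_s: 14.65
eef_pos: [437.1, -216.4, 105.9]
ee_rot: [-0.001, 0.247, 0.969, 0.0]
force: [-0.2, -1.0, -3.4]
grip_width: 0.287
grip_force: 89.0
time_s: 15.45
eef_pos: [437.2, -216.5, 106.1]
ee_rot: [-0.001, -0.068, 0.998, 0.001]
force: [-0.4, -0.9, -4.1]
grip_width: 0.291
grip_force: 89.0
t 15.45 pos [ 437.2 -216.5  106.1] z [-0.002  0.001 -1.   ] y [-0.136  0.991  0.001]
shift units [-1.14  7.49  0.21] turn units [ 0.01 -0.01  0.02]
```

View pics/z3.png

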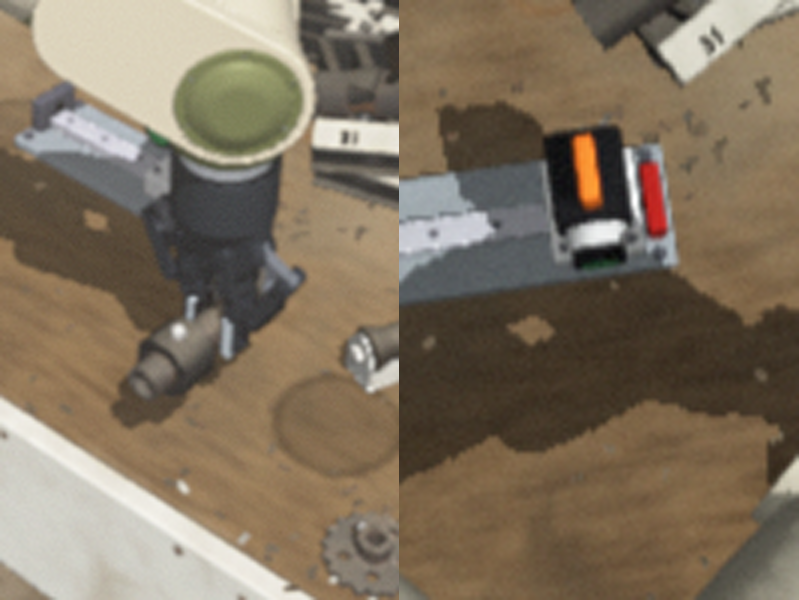

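The right tile shows the camera carriage tight against the red stop, with the grip top at (587,169) and the lens front at (600,262). The left tile shows the pipe held level, its collar end at (140,384). Next I'll cross-check the lens position and the held pipe.

Run:
```python
from h import *
np.set_printoptions(precision=1,suppress=True)
T=lambda x,y,ox,oy,k:((x+.5)/k-.5+ox,(y+.5)/k-.5+oy)
S=lambda p:(round(p@sx,1),round(p@sy,1))
k=400/108
print("init glass scene",S(at("scene",*T(98,113,280,188,k),120)), "init grip",S(at("top",*T(144,111,225,170,4),180)),S(at("scene",*T(148,14,280,188,k),180)))
print("final grip top",S(at("top",*T(187,169,250,150,4),180)), "glass low edge",S(at("top",*T(200,265,250,150,4),99)))
print("TCP pinch init/final",S(np.array([606.7,93.1,0])),S(np.array([619.3,1.0,0])))
s=sense();p=s["eef_pos"]+[0,0,16.6];r=rot().as_matrix()
print("expected collar end tile",(proj("scene",p+79.5*r[:,0])-[280,190]+.5)*3, "axis dir",r[:,0])
print("proj per 5mm x,z",3*(proj("scene",p+84.5*r[:,0])-proj("scene",p+79.5*r[:,0])),3*(proj("scene",p+[0,0,5])-proj("scene",p)))
```

```text
init glass scene (np.float64(562.3), np.float64(13.7)) init grip (np.float64(611.2), np.float64(9.2)) (np.float64(615.7), np.float64(13.2))
final grip top (np.float64(612.7), np.float64(-83.8)) glass low edge (np.float64(562.7), np.float64(-83.2))
TCP pinch init/final (np.float64(613.7), np.float64(11.3)) (np.float64(613.9), np.float64(-81.6))
expected collar end tile [143.6 381.2] axis dir [-1.  -0.1  0. ]
proj per 5mm x,z [-4.8  3.9] [ 0.3 -5. ]
```

```bash
echo 'TG=441.5*sx-81.6*sy+np.array([0,0,103.4])' >> h.py; python3 -c "
from h import *
go(TG,RG)"
```

```text
t 15.55 pos [ 437.3 -216.6  106.4] z [-0.001  0.001 -1.   ] y [-0.134  0.991  0.001]
shift units [-1.49  7.66  0.13] turn units [ 0.01 -0.01  0.01]
```

```bash
python3 -m crank '[[[0,0.3,0,0,0,0,15],[0,0.6,0,0,0,0,15],[0,0.6,0,0,0,0,15],[0,0.6,0,0,0,0,15],[0,0.6,0,0,0,0,15],[0,0.6,0,0,0,0,15],[0,0.6,0,0,0,0,15],[0,0.6,0,0,0,0,15]]]'
python3 -m crank '[[[0,0.6,0,0,0,0,15],[0,0.6,0,0,0,0,15],[-0.2,0.6,0,0,0,0,15],[-0.2,0.6,0,0,0,0,15],[-0.3,0.5,0.1,0,0,0,15],[-0.3,0.2,0,0,0,0,15],[-0.3,0.06,0,0,0,0,15],[-0.2,0,0,0,0,0,15]]]'
python3 -m crank '[[[0,0,0,0,0,0,15],[0,0,0,0,0,0,15],[0,0,0,0,0,0,15],[0,0,0,0,0,0,15],[0,0,0,0,0,0,15],[0,0,0,0,0,0,15],[0,0,0,0,0,0,15],[0,0,0,0,0,0,15]]]'
python3 -c "
from h import *
import cv2
go(TG,RG)
s=capture('scene');t=capture('top')
def z(i,n,x,y,w,h,W):
  k=W/w;o=cv2.resize(i[y:y+h,x:x+w],(W,600),interpolation=cv2.INTER_CUBIC)
  r=rot().as_matrix();p=sense()['eef_pos']+[0,0,16.6]
  for q,c in((p+79.5*r[:,0],(0,255,0)),(p-68.5*r[:,0],(0,255,0)),(560*sx-81.6*sy+np.array([0,0,120]),(0,0,255))):
    u=(proj(n,q)-[x,y]+.5)*k-.5;cv2.circle(o,tuple(int(round(a)) for a in u),4,c,1);print(n,np.round(u))
  return o
cv2.imwrite('pics/z4.png',np.hstack([z(s,'scene',280,180,100,150,400),z(t,'top',260,150,100,150,400)]))"
```

```text
time_s: 16.35
eef_pos: [422.2, -104.1, 107.1]
ee_rot: [0.0, -0.068, 0.998, -0.0]
force: [0.2, -0.1, -3.3]
grip_width: 0.293
grip_force: 89.0
time_s: 17.15
eef_pos: [449.5, -22.0, 104.7]
ee_rot: [0.0, -0.068, 0.998, -0.0]
force: [-0.8, 0.4, -3.6]
grip_width: 0.287
grip_force: 89.0
time_s: 17.95
eef_pos: [448.8, -22.0, 104.6]
ee_rot: [0.0, -0.068, 0.998, -0.0]
force: [-0.5, -0.6, -4.3]
grip_width: 0.286
grip_force: 89.0
t 17.95 pos [448.8 -22.  104.6] z [ 0. -0. -1.] y [-0.136  0.991 -0.   ]
shift units [0.01 0.   0.05] turn units [-0.    0.    0.02]
scene [-11. 357.]
scene [159. 245.]
scene [210. 212.]
top [199. 558.]
top [167. 337.]
top [157. 264.]
```

View pics/z4.png

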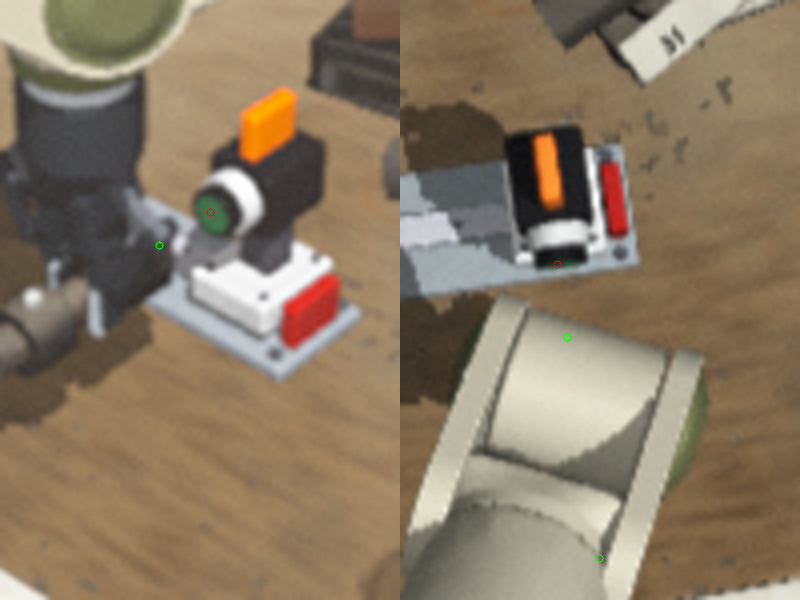

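The scene tile shows the camera home at the red stop and the lens marker on the glass at (210,212). The collar and its set screw at (33,297) lie where a level, centred pipe should be, with a gap of about 49 mm to the glass. I'll hand it in.

```bash
python3 -c "
from rig import *
print(finish_job())"
```

```text
the job is handed in; nothing more can be done
None
```

I slid the camera fully home against the red stop, and the fitting is held level with its tee end pointing at the lens, centred and about 5 cm from the glass. The tee end was hidden behind the gripper in the last pictures, so I worked out its position from the collar end and set screw. The job is handed in; no verdict came back.

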